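Gauge the depth of a blind bore

TASK

Check the depth of the bore in the casting held in the vice: pull the red masking plug and put it in the yellow plug bin, then take the depth gauge off its wooden rest by the black grip on its rod and stand its foot flat on the casting's face, rod in the bore. Slide the rod down gently until it bottoms out, keep it pressed lightly on the bottom for two seconds, then let go and leave the gauge standing there to be read, foot flat and rod still on the bottom. Leave the other castings, the oil bottle and the caliper where they are.

Things in the scene. Friction and masses are not known exactly. Their poses are not given: they have to be found in the camera images.
- bore_mouth (a point): Centre of the mouth of the blind bore, on the flat top face of the casting gripped in the blue bench vice. The bore is 20 mm across and 45 mm deep, straight down. The face is 56 mm across, 105 mm above the bench and 40 mm above the vice's jaws. z up.
- bore_floor (a point): Centre of the flat bottom of that bore, 45 mm below bore_mouth.
- casting: The casting in the vice, aluminium, fixed (place and yaw vary): round hub 56 mm across, 70 mm tall, and a round bar lever 19 mm thick reaching 118 mm from the hub's axis along +y, 13 mm or more below the face. The vice reaches 80 mm along +x, 140 mm along -x (screw, handle), jaws 104 mm wide along y. Origin at the hub's underside, 70 mm below the face, z up.
- plug_grip (a point): Red rubber masking plug, 76 mm long, about 35 g, loose in the bore: pulls straight up. This is the centre of its upright square grip, 16 x 16 x 40 mm, sides along x and y, 26 mm above the casting's face at the start. Below the grip a round flange 32 mm across, 6 mm thick, lies on the face, then a stem 18 mm across, 30 mm long; its lower end is 56 mm below this point. z up.
- plug_bin: Open yellow bin for plugs, 170 (x) x 130 (y) x 55 mm high, walls and floor 4 to 5 mm, fixed to the bench; origin at the centre of its underside. Two loose black straight plugs, 19 mm thick and 45 mm long, lie in its +x half. It stands to the robot's left or right, the gauge rest on the other side.
- gauge_rest: Wooden saddle that carries the gauge at the start, fixed: base 140 x 80 x 10 mm (x, y, z); two pillars with tops 42 mm above the bench carry the ends of the gauge's foot, end lips 10 mm higher; the rod hangs free between them. The gauge lifts straight up. Origin at the centre of its underside.
- gauge: Foot of the rod depth gauge (gauge about 0.33 kg in all): flat steel bar 100 (x) x 28 (y) x 14 mm, a round boss 26 mm across up to 36 mm above its underside, a small brass screw (slack, not used) reaching 26 mm out along +y. The rod slides up and down through it. Origin at the centre of the foot's underside, z up.
- foot_under (a point): Centre of the flat underside of the gauge's foot (same point as the origin of gauge).
- rod_depth (a joint): How far the rod's tip stands out below the foot's underside, m: 0 (flush) to 0.060; starts between 0.008 and 0.028. Sliding friction of about 5 N holds the rod where it is left: lifted by the rod's grip, the foot does not slip. Lowered on a face, the load on the hand first changes by about 8 N (weight and friction) while the rod slides down through the foot, and by more only when it bottoms out.
- gauge_grip (a point): Centre of the black grip at the top of the gauge's rod, 20 x 20 x 44 mm upright, sides along x and y (as the foot's). Fixed to the rod, 120 mm above the rod's tip, so (120 mm minus rod_depth) above the foot's underside. z up.
- rod_tip (a point): Centre of the flat lower end of the gauge's round steel rod, 10 mm across.
- gauge_rod: The sliding rod with its grip: rod 10 mm across; origin at the centre of its lower end (the same point as rod_tip), z up.
- casting_a: Loose finished casting like the one in the vice, standing on the bench behind the vice; bystander. Origin at its underside.
- casting_b: Another loose finished casting on the bench behind the vice; bystander. Origin at its underside.
- oil_bottle: Cream bottle with red cap, 66 mm across, 160 mm tall; bystander. Origin at the centre of its underside.
- caliper: Steel caliper with black slide, 230 mm long, lying flat on the bench; bystander.
Not all that is in view belongs to the job. Of the things shaped like the plug_bin, the yellow one is meant.

How it is judged:
On the way, in this order (a step that is already met when the one before it is completed fails the run):
1. the plug has been drawn clear of the casting (distance between plug_grip and bore_mouth above 0.08 m), for 0.2 s.
2. the gauge's foot stands flat on the casting's face with the rod bottomed in the bore and pressed on the bottom with more than 1.5 N, for one second (z of rod_tip in the frame of bore_floor below 0.002 m and horizontal distance between rod_tip and bore_floor below 0.008 m and z of foot_under in the frame of bore_mouth between -0.002 and 0.002 m and angle between gauge's own z axis and vertical below 0.04 rad and contact force between gauge_rod and casting above 1.5 N), for 1 s.
At the end, for the whole second after the job is handed in: The gauge stands free and still on the casting in the vice: foot within 2 mm of the face and 0.04 rad of level, rod tip in the bore within 2 mm of its bottom (8 mm of its axis); the red plug is in the yellow bin, its grip's centre within the walls and under 68 mm above the bench (z of rod_tip in the frame of bore_floor below 0.002 m and horizontal distance between rod_tip and bore_floor below 0.008 m and z of foot_under in the frame of bore_mouth between -0.002 and 0.002 m and angle between gauge's own z axis and vertical below 0.04 rad and x of plug_grip in the frame of plug_bin between -0.085 and 0.085 m and y of plug_grip in the frame of plug_bin between -0.065 and 0.065 m and z of plug_grip in the frame of plug_bin between 0 and 0.068 m and linear speed of each of gauge, gauge_rod below 0.01 m/s); the robot touches nothing.
It fails at once if another casting, the oil bottle or the caliper is moved more than 30 mm (distance of any of casting_a, casting_b, oil_bottle, caliper from where it was at the start of the episode above 0.03 m).
It fails at once if the rod is rammed into the casting with more than 60 N (contact force between gauge_rod and casting above 60 N).
It also fails if it takes over 61 s, if anything falls off the work surface, if the arm or the gripper's body presses on something with over 40 N, if the wrist force passes 120 N, or if a joint passes its speed limit or range.

ROBOT

A 6-joint arm with a two-finger parallel gripper is mounted at the origin on the work surface. World frame = base frame: x ahead of the robot, y to its left, z up, the work surface at z = 0. Lengths are in m, angles in rad, forces in N, time in s.
With the tool pointing down it reaches from about 0.35 to 0.775 m from the base axis. Payload 7.3 kg.
Tool frame: the origin (TCP) lies on the centre line of the jaws, within the pads' length; the fingertips stand tip_reach ahead of it and the grasp point (between the pads) lies 6 mm ahead of it (tip_reach is the distance from the TCP to the fingertips, in m); x points along the fingers, y is the direction in which the jaws open and shut, and the axes are right-handed (so a half turn about x gives the same grasp; the last joint's range is limited). The gripper opens to 92 mm and grips with 3 to 60 N. Pads are 19 mm wide; open, the fingers measure 130 mm over their backs; the gripper's body (75 mm by 190 mm) begins 47 mm behind the grasp point.
Start: joints at [1.112, 0.342, 1.524, -0, 1.275, -0.146], TCP at [0.162, 0.5, 0.212] pointing down, gripper open.
Joint ranges: [-2.53, 2.53], [-0.77, 2.02], [0.04, 2.7], [-1, 4.14], [0.28, 2.66], [-3.11, 3.11]. Speed limits (rad/s): [2.57, 2.57, 3.14, 3.14, 3.14, 3.14].

INTERFACE

Orientations are given as [roll, pitch, yaw] about the fixed x, y, z axes, in that order (R = Rz(yaw) Ry(pitch) Rx(roll)).
In Python, from cell import observe, read_camera, get_calibration, hand_in, tip_reach gives the robot as it stands. The module is installed in compiled form; this text tells all that it offers.
- The arm moves only by the shell command python3 -m crank 'ROWS' [FORCE]. ROWS is JSON, a list of rows, each an object of numbers: "fingers": the opening, from -1 (shut) to 1 (fully open); "tx", "ty", "tz": the shift along the tool's x, y, z in units of 40 mm (1.0 is 40 mm); "roll": the turn about the tool's x in units of 10 degrees (1.0 is 10 degrees). In form: [{"fingers": .., "tx": .., "ty": .., "tz": .., "roll": ..}, ...]. A call has exactly 8 rows; each row is the pose to reach, as a shift and turn from the pose commanded when the call began, along the tool's axes at that moment; what a row does not reach only later rows make up. A row lasts 1/8 s, in which the tool goes at most 62.5 mm and 10.7 degrees, less where a joint would pass 70% of its speed; a pose out of reach is approached as far as the arm can. A call with a gripper value outside its range is refused whole. The fingers move at their own pace and stop on an object; FORCE is the grip in N (left out, the last holds). Time passes only in rows, so rows that repeat a pose let the fingers close, or fill a call up. It gives the time, the measured TCP pose, the force and the opening at its end, in the units of the state.
- observe(): the state, without advancing time (a new reading comes with each control period).
- read_camera(name): name is "side" or "top" or "wrist"; returns (picture, depth): 480x640x3 uint8, red, green, blue; 480x640 float32, m along the optical axis (not along the pixel's ray), 0 where there is no reading.
- get_calibration(name): a dict with "vertical_fov" (degrees; the focal length in pixels is half the picture's height over the tangent of half this angle, whatever the lens; pixels are square), "cx", "cy" (the principal point, pixels), "dist_coeffs" ([k1, k2, p1, p2, k3] as OpenCV has them; the pictures are not rectified), "pose" (4x4, takes a point from camera to world coordinates); the wrist camera has in their place "T_tool_cam" (4x4, takes a point from camera to tool coordinates, whose origin is the TCP and whose axes are the tool frame's). Camera axes: x right, y down, z forward; pixel columns grow to the right and rows downward; lengths in m; the calibration is good to about 2 mm. A picture is of the moment at which its call begins: read the wrist's pose just before it. get_calibration takes no time and is no camera call.
- hand_in(): hands the job in, once; it reports no verdict.
The state is a dict: "time": time; "qpos": joint angles; "qvel": joint speeds; "joint_efforts": joint torques, N m; "tool_pos": TCP position; "tool_rot": TCP orientation; "contact_force": force on the tool from outside, world axes, zero at the start; "torque": the same for the moment, N m; "opening": finger opening in m.
Only numpy, scipy, OpenCV 4.12 (cv2) and the standard library are available. Lean on these libraries where they do the work, as an engineer would, in place of code of your own. Each camera call takes 0.05 s, during which the arm holds its last target. There are 200 camera calls.

## Working session

There is one attempt and no reset: what is moved stays moved. The work goes in short steps, Python scripts to look and compute and a shell command to move; the robot and the scene stay as the last step left them, time stands still between calls to the robot, and variables do not carry over. Pictures are saved under pics/ and viewed, about 8 in all and at most 12, crops included, and the job is handed in when it is done.

```bash
mkdir -p pics; cat > h.py <<'E'
import numpy as np, cv2
from cell import observe, read_camera, get_calibration, tip_reach
from scipy.spatial.transform import Rotation as R
def pose(name, st=None):
    c=get_calibration(name)
    if 'pose' in c: return np.array(c['pose'])
    T=np.eye(4);T[:3,:3]=R.from_euler('xyz',st['tool_rot']).as_matrix();T[:3,3]=st['tool_pos']
    return T@np.array(c['T_tool_cam'])
def cloud(name):
    st=observe();c=get_calibration(name);im,d=read_camera(name);P=pose(name,st)
    f=240/np.tan(np.radians(c['vertical_fov']/2));K=np.array([[f,0,c['cx']],[0,f,c['cy']],[0,0,1.]])
    u,v=np.meshgrid(np.arange(640.),np.arange(480.))
    n=cv2.undistortPoints(np.stack([u,v],-1).reshape(-1,1,2),K,np.array(c['dist_coeffs'])).reshape(480,640,2)
    X=np.dstack([n*d[...,None],d])@P[:3,:3].T+P[:3,3]; X[d==0]=np.nan
    return im,X,st
def save(n,im): cv2.imwrite(f'pics/{n}.png',im[...,::-1])
E
python3 - <<'E'
from h import *
print(tip_reach if not callable(tip_reach) else tip_reach()); print(observe())
for n in ['side','top']:
    im,X,st=cloud(n);save(n,im);np.savez(f'{n}.npz',im=im,X=X)
    c=get_calibration(n);print(n,np.round(c['pose'],3).tolist(),c['vertical_fov'])
print(get_calibration('wrist'))
E
```

```text
0.025
{'time': 0.0, 'qpos': array([ 1.11200081e+00,  3.42694785e-01,  1.52502749e+00, -2.06398537e-05,
        1.27540669e+00, -1.46013895e-01]), 'qvel': array([-0.00102905,  0.00014814, -0.00057809, -0.00045413, -0.00122563,
       -0.00011867]), 'joint_efforts': array([-1.64331424e-03, -4.31237018e+01, -2.44217223e+01,  7.15607777e-02,
        5.60554233e-02, -1.31477846e-04]), 'tool_pos': array([0.16134201, 0.49913353, 0.21175583]), 'tool_rot': array([-1.70396418,  1.56925988, -2.01673978]), 'contact_force': array([ 0.38272545, -0.63430819, -0.06470361]), 'torque': array([-0.0372345 ,  0.00786229, -0.03374923]), 'opening': 0.09178054529212296}
side [[0.782, -0.39, 0.485, -0.104], [-0.623, -0.501, 0.601, -0.785], [0.008, -0.773, -0.635, 0.928], [0.0, 0.0, 0.0, 1.0]] 56.581840048119595
top [[0.01, -0.992, 0.129, 0.311], [-1.0, -0.011, -0.002, -0.0], [0.003, -0.129, -0.992, 1.817], [0.0, 0.0, 0.0, 1.0]] 44.557546426096515
{'vertical_fov': 61.46710114213354, 'cx': 321.7345029064081, 'cy': 241.5496713086787, 'dist_coeffs': array([-0.06487833,  0.        ,  0.        ,  0.        ,  0.        ]), 'T_tool_cam': array([[-8.05815314e-04, -2.53845916e-01,  9.67244334e-01,
        -1.72906283e-01],
       [ 9.99999646e-01,  3.16169552e-05,  8.41401531e-04,
         7.14851109e-04],
       [-2.44167663e-04,  9.67244669e-01,  2.53845800e-01,
        -6.83634739e-02],
       [ 0.00000000e+00,  0.00000000e+00,  0.00000000e+00,
         1.00000000e+00]])}
```

View pics/top.png

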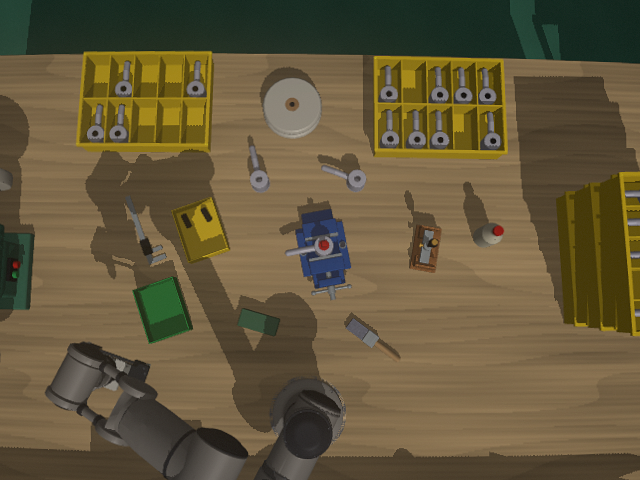

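View pics/side.png

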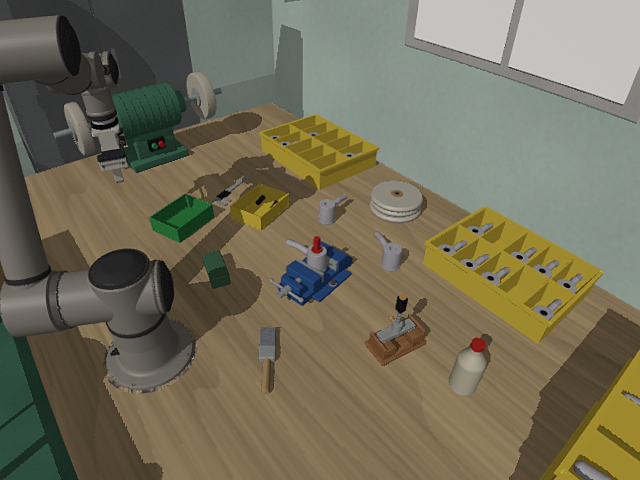

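The yellow bin meant is the small one at top (202,230): it holds the two black plugs. The green bin at (163,308) and the large divided trays at (145,100), (440,105) and right edge don't fit. The plug is at (323,245), the gauge at (428,246), the caliper at (145,235) beside the bin, the bottle at (490,233).

```bash
python3 - <<'E'
from h import *
D={n:np.load(n+'.npz') for n in ['top','side']}
def rect(p):
    (c,s,a)=cv2.minAreaRect((p[:,:2]*1000).astype(np.float32)); return np.round(c,1),np.round(s,1),round(a,1)
for n,d in D.items():
    im=d['im'].astype(int);X=d['X'];r,g,b=im[...,0],im[...,1],im[...,2]
    x,y,z=X[...,0],X[...,1],X[...,2]
    red=(r>110)&(g<70)&(b<70)&(abs(y)<.12)&(x>.35)&(x<.65)
    p=X[red&(z>.1)];print(n,'red',len(p),np.nanmedian(p,0).round(4),'zmax',np.nanpercentile(p[:,2],[2,50,95]).round(4))
    t=p[p[:,2]>np.percentile(p[:,2],97)-.008];print('  top',len(t),t.mean(0).round(4),rect(t))
    # casting face
    m=(abs(z-.105)<.006)&(abs(x-.45)<.15)&(abs(y)<.12)&~red
    p=X[m];print('  face',len(p),p.mean(0).round(4),rect(p))
    m=(z>.06)&(z<.102)&(abs(x-.45)<.2)&(y>.0)&(y<.17)&(abs(r-b)<25)
    p=X[m];print('  lever',len(p),p.mean(0).round(4),rect(p))
    m=(z>.02)&(z<.075)&(r>110)&(b<70)&(g>90)&(y>.15)&(y<.45)&(x>.35)&(x<.65)
    p=X[m];print('  bin',len(p),rect(p), np.percentile(p[:,2],98))
    q=p[p[:,2]>.048];print('   rim',rect(q),len(q))
    m=(y<-.15)&(y>-.4)&(x>.3)&(x<.6)&(z>.015)
    dark=m&(r<60)&(g<60)&(b<60)&(z>.09)
    p=X[dark];print('  grip',len(p),np.median(p,0).round(4),p[:,2].max() if len(p) else 0, rect(p))
    t=p[p[:,2]>p[:,2].max()-.006];print('   griptop',len(t),t.mean(0).round(4),rect(t))
    p=X[m&(z>.05)&(z<.062)&(abs(r-b)<40)];print('  foot',len(p),p.mean(0).round(4),rect(p))
    p=X[m&(y>-.36)&(z<.056)&(r-b>30)];print('  rest',len(p),rect(p))
im=np.vstack([np.hstack([cv2.resize(D['top']['im'][195:275,160:280],(480,320)),cv2.resize(D['top']['im'][195:275,270:350],(320,320))]),
 np.hstack([cv2.resize(D['side']['im'][280:370,350:440],(280,280)),cv2.resize(D['top']['im'][200:290,390:480],(280,280)),cv2.resize(D['side']['im'][220:310,270:360],(240,280))])])
save('crop',im)
E
```

```text
top red 69 [ 0.4998 -0.042   0.1172] zmax [0.1025 0.1172 0.1542]
  top 15 [ 0.5033 -0.0413  0.1522] (array([503.2, -41.2]), array([11.8, 10.2]), 51.0)
  face 164 [ 0.5043 -0.0394  0.1052] (array([496.1, -29.2]), array([54.3, 79.2]), 36.4)
  lever 169 [0.4929 0.0322 0.0841] (array([512.2,  37.2]), array([131.2,  71.7]), 0.6)
  bin 189 (array([552.7, 336.9]), array([169.5, 131. ]), 19.4) 0.06310457841444796
   rim (array([553. , 336.1]), array([169.5, 129.3]), 19.5) 128
  grip 32 [ 0.504  -0.3465  0.1515] 0.17640837401857823 (array([ 505. , -349.4]), array([23.1, 10.9]), 33.5)
   griptop 4 [ 0.507  -0.3509  0.1722] (array([ 505.5, -350.4]), array([20.4,  8.6]), 33.4)
  foot 193 [ 0.508  -0.3535  0.0561] (array([ 508.4, -354.6]), array([ 29. , 100.5]), 80.1)
  rest 196 (array([ 503.7, -316.9]), array([131.5, 106.9]), 9.9)
side red 94 [ 0.4973 -0.0477  0.1195] zmax [0.1056 0.1195 0.1509]
  top 24 [ 0.5005 -0.0454  0.1491] (array([501.3, -44.5]), array([13.5, 16.7]), 2.4)
  face 141 [ 0.4991 -0.0506  0.1038] (array([501.5, -46.8]), array([52.2, 54.1]), 36.9)
  lever 116 [0.4856 0.031  0.0837] (array([513.5,  17.2]), array([ 55.3, 115.1]), 60.2)
  bin 231 (array([553.7, 332.2]), array([174.9, 132.6]), 18.8) 0.057383094453255665
   rim (array([553.6, 331.4]), array([174. , 132.8]), 18.1) 91
  grip 135 [ 0.5004 -0.3638  0.1504] 0.1704869443784276 (array([ 506.3, -357.7]), array([19.4, 19.7]), 85.9)
   griptop 21 [ 0.5026 -0.3598  0.1668] (array([ 503.1, -359.8]), array([14., 23.]), 33.9)
  foot 321 [ 0.5025 -0.3588  0.0545] (array([ 507. , -357.6]), array([ 30.9, 102.8]), 80.2)
  rest 166 (array([ 508.5, -340.7]), array([131.5,  37.1]), 0.1)
```

View pics/crop.png

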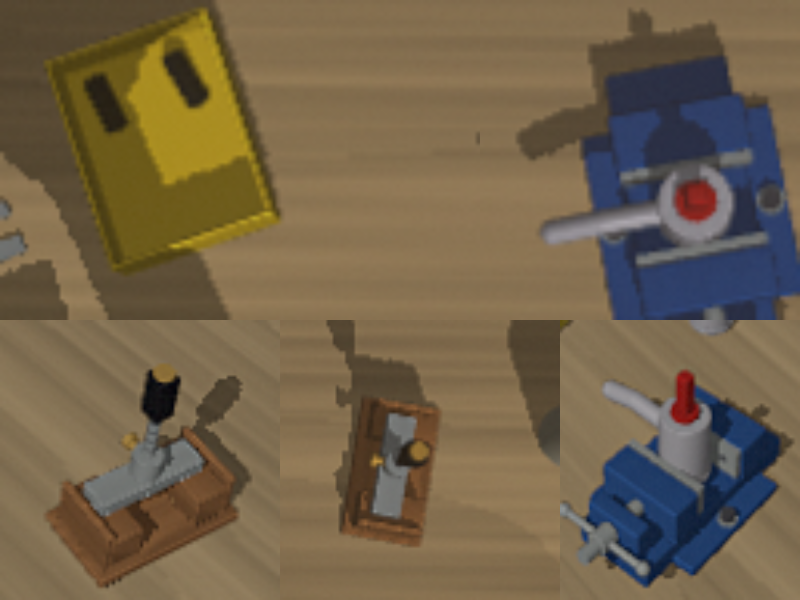

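Crop confirms the bin with the two black plugs, the plug standing in the vice casting (lever toward +y, yaw about +8°), and the gauge with its brass screw toward +y (yaw about -10°). Heights agree with the text (face 0.105, plug top 0.151, bin rim 0.055, rim 170x130).

```bash
cat >> h.py <<'E'
def delta(x,y,z,ang=None,dz_from_cmd=None):
    """units to take the TCP to x,y,z with jaw axis along world angle ang (deg, mod 90)"""
    st=observe();M=R.from_euler('xyz',st['tool_rot']).as_matrix()
    d=M.T@(np.array([x,y,z])-st['tool_pos'])/.04
    a0=np.degrees(np.arctan2(M[1,1],M[0,1]))
    print('t',st['time'],'tcp',st['tool_pos'].round(4),'jaw ang',a0.round(2),'down',M[:,0].round(3),'q',st['qpos'].round(2),'op',round(st['opening'],4),'F',st['contact_force'].round(1))
    print('tx,ty,tz',d.round(3), 'roll', None if ang is None else [round(float(-(ang+k*90-a0)/10),3) for k in range(-4,5)])
E
python3 - <<'E'
from h import *
delta(.5,-.043,.26,8)
D=np.load('top.npz');X=D['X'];im=D['im'].astype(int)
m=(X[...,2]>.07)&(X[...,2]<.1)&(im.max(2)-im.min(2)<25)&(im.max(2)>90)&(abs(X[...,0]-.49)<.06)&(X[...,1]>-.005)&(X[...,1]<.09)
p=X[m];c=np.polyfit(p[:,1],p[:,0],1);print(len(p),c,np.degrees(np.arctan(-c[0])))
E
```

```text
t 0.1 tcp [0.1614 0.4992 0.2118] jaw ang 72.08 down [-0.001 -0.001 -1.   ] q [ 1.11  0.34  1.52  0.    1.28 -0.15] op 0.0918 F [-0.  -0.3 -0.2]
tx,ty,tz [ -1.194 -10.294  12.226] roll [42.408, 33.408, 24.408, 15.408, 6.408, -2.592, -11.592, -20.592, -29.592]
138 [-0.1852286   0.49339917] 10.493882105540642
```

```bash
python3 -m crank '[{"tx":-1.2,"ty":-0.6,"tz":0.8,"roll":0.4},{"tx":-1.2,"ty":-1.6,"tz":1.9,"roll":1.0},{"tx":-1.2,"ty":-2.5,"tz":3.0,"roll":1.6},{"tx":-1.2,"ty":-3.4,"tz":4.0,"roll":2.2},{"tx":-1.2,"ty":-4.2,"tz":5.0,"roll":2.8},{"tx":-1.2,"ty":-5.1,"tz":6.1,"roll":3.4},{"tx":-1.2,"ty":-5.9,"tz":7.0,"roll":4.0},{"tx":-1.2,"ty":-5.9,"tz":7.0,"roll":4.0}]' 30
python3 -c "
from h import *
delta(.5,-.043,.26,9.5)"
```

```text
t 0.1 tcp [0.1614 0.4992 0.2118] jaw ang 72.08 down [-0.001 -0.001 -1.   ] q [ 1.11  0.34  1.52  0.    1.28 -0.15] op 0.0918 F [-0.  -0.3 -0.2]
tx,ty,tz [ -1.194 -10.294  12.226] roll [42.258, 33.258, 24.258, 15.258, 6.258, -2.742, -11.742, -20.742, -29.742]invalid input at $[0]: expected keys fingers, tx, ty, tz, roll
```

Every key is needed in each row.

```bash
python3 -m crank '[{"fingers":1,"tx":-1.2,"ty":-0.6,"tz":0.8,"roll":0.4},{"fingers":1,"tx":-1.2,"ty":-1.6,"tz":1.9,"roll":1.0},{"fingers":1,"tx":-1.2,"ty":-2.5,"tz":3.0,"roll":1.6},{"fingers":1,"tx":-1.2,"ty":-3.4,"tz":4.0,"roll":2.2},{"fingers":1,"tx":-1.2,"ty":-4.2,"tz":5.0,"roll":2.8},{"fingers":1,"tx":-1.2,"ty":-5.1,"tz":6.1,"roll":3.4},{"fingers":1,"tx":-1.2,"ty":-5.9,"tz":7.0,"roll":4.0},{"fingers":1,"tx":-1.2,"ty":-5.9,"tz":7.0,"roll":4.0}]' 30
python3 -c "
from h import *
delta(.5,-.043,.26,9.5)"
```

```text
time: 1.1
tool_pos: [0.3565, 0.1865, 0.2602]
tool_rot: [-1.061, 1.57, -2.078]
contact_force: [0.0, 0.7, -0.4]
opening: 0.092
t 1.1 tcp [0.3565 0.1865 0.2602] jaw ang 31.74 down [-0.    -0.001 -1.   ] q [ 0.29  0.07  1.74 -0.    1.33 -0.26] op 0.092 F [ 0.   0.7 -0.4]
tx,ty,tz [6.000e-03 3.300e-02 6.767e+00] roll [38.224, 29.224, 20.224, 11.224, 2.224, -6.776, -15.776, -24.776, -33.776]
```

```bash
python3 -m crank '[{"fingers":1,"tx":0,"ty":0,"tz":1,"roll":0.4},{"fingers":1,"tx":0,"ty":0,"tz":2.2,"roll":0.8},{"fingers":1,"tx":0,"ty":0,"tz":3.5,"roll":1.2},{"fingers":1,"tx":0,"ty":0,"tz":4.7,"roll":1.6},{"fingers":1,"tx":0,"ty":0,"tz":5.8,"roll":2.0},{"fingers":1,"tx":0,"ty":0,"tz":6.8,"roll":2.2},{"fingers":1,"tx":0,"ty":0,"tz":6.8,"roll":2.2},{"fingers":1,"tx":0,"ty":0,"tz":6.8,"roll":2.2}]' 30
cat > m.py <<'E'
from h import *
def rect(p):
    (c,s,a)=cv2.minAreaRect((p[:,:2]*1000).astype(np.float32)); return np.round(c,1),np.round(s,1),round(a,1)
E
python3 - <<'E'
from m import *
im,X,st=cloud('wrist');save('w1',im);np.savez('w1.npz',im=im,X=X)
i=im.astype(int);r,g,b=i[...,0],i[...,1],i[...,2];z=X[...,2]
red=(r>90)&(g<.5*r)&(b<.5*r)&(abs(X[...,1]+.043)<.05)&(abs(X[...,0]-.5)<.05)
t=X[red&(z>.143)];print('top',len(t),np.median(t,0).round(4),rect(t))
t=X[red&(z>.128)&(z<.14)];print('mid',len(t),t.mean(0).round(4) if len(t) else 0)
t=X[red&(z>.1)&(z<.116)];print('flange',len(t),rect(t))
m=~red&(abs(z-.105)<.004)&(np.hypot(X[...,0]-.5,X[...,1]+.043)<.04)
p=X[m];print('face',len(p),np.median(p[:,2]),rect(p),cv2.minEnclosingCircle((p[:,:2]*1000).astype(np.float32)))
delta(.5,-.043,.14)
E
```

```text
time: 2.1
tool_pos: [0.4993, -0.0403, 0.26]
tool_rot: [-2.437, 1.569, 2.453]
contact_force: [-1.2, 0.5, -0.2]
opening: 0.0919
top 481 [ 0.5034 -0.0394  0.151 ] (array([503.7, -40.4]), array([15.9, 15.9]), 7.3)
mid 67 [ 0.5025 -0.0333  0.1338]
flange 587 (array([503.5, -38.8]), array([31.2, 27.6]), 9.9)
face 2195 0.1055094729218557 (array([503.7, -40.4]), array([54.8, 54.8]), 63.9) ((503.6626281738281, -40.647220611572266), 27.934494018554688)
t 2.15 tcp [ 0.4992 -0.0401  0.2603] jaw ang 10.19 down [-0.001  0.001 -1.   ] q [-0.23  0.26  1.5   0.    1.38 -0.41] op 0.0918 F [-0.3  0.1  0.6]
tx,ty,tz [3.007 0.008 0.077] roll None
```

View pics/w1.png

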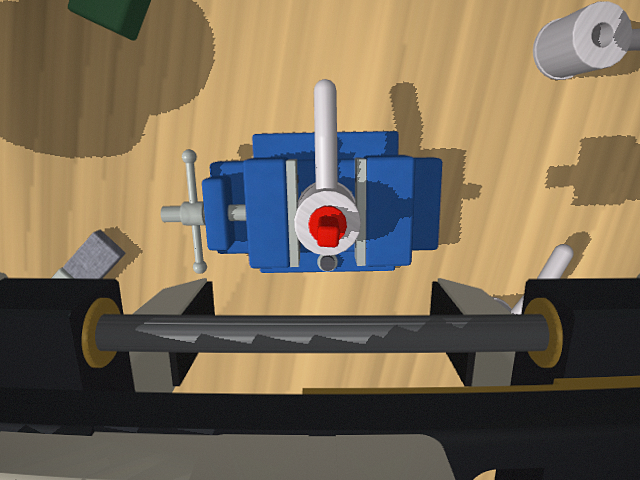

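Plug at pixel (327,230), centred on the hub; the face circle and the plug top agree to within a millimetre, (0.5037, -0.0405), heights 0.1055/0.151 as given. Descend and grip.

```bash
python3 -m crank '[{"fingers":0.2,"tx":0.3,"ty":0.11,"tz":0.03,"roll":0},{"fingers":0.2,"tx":1,"ty":0.11,"tz":0.03,"roll":0},{"fingers":0.2,"tx":2,"ty":0.11,"tz":0.03,"roll":0},{"fingers":0.2,"tx":2.6,"ty":0.11,"tz":0.03,"roll":0},{"fingers":0.2,"tx":3,"ty":0.11,"tz":0.03,"roll":0},{"fingers":-1,"tx":3,"ty":0.11,"tz":0.03,"roll":0},{"fingers":-1,"tx":3,"ty":0.11,"tz":0.03,"roll":0},{"fingers":-1,"tx":3,"ty":0.11,"tz":0.03,"roll":0}]' 30
python3 -m crank '[{"fingers":-1,"tx":0,"ty":0,"tz":0,"roll":0},{"fingers":-1,"tx":-0.2,"ty":0,"tz":0,"roll":0},{"fingers":-1,"tx":-0.5,"ty":0,"tz":0,"roll":0},{"fingers":-1,"tx":-1,"ty":0,"tz":0,"roll":0},{"fingers":-1,"tx":-1.6,"ty":0,"tz":0,"roll":0},{"fingers":-1,"tx":-2.2,"ty":0,"tz":0,"roll":0},{"fingers":-1,"tx":-2.6,"ty":0,"tz":0,"roll":0},{"fingers":-1,"tx":-2.6,"ty":0,"tz":0,"roll":0}]'
python3 - <<'E'
from h import *
c,s=np.cos(np.radians(19.3)),np.sin(np.radians(19.3))
B=np.array([.553,.334]);T=B-.03*np.array([c,s]);print(T)
delta(*T,.24,19.3)
E
```

```text
time: 3.15
tool_pos: [0.5048, -0.042, 0.1412]
tool_rot: [1.238, 1.569, -0.157]
contact_force: [-0.1, 0.7, -0.2]
opening: 0.0295
time: 4.15
tool_pos: [0.5051, -0.0422, 0.2463]
tool_rot: [1.19, 1.567, -0.205]
contact_force: [-0.7, 0.3, -1.0]
opening: 0.0009
[0.52468597 0.32408457]
t 4.15 tcp [ 0.5051 -0.0422  0.2463] jaw ang 10.08 down [ 0.004 -0.001 -1.   ] q [-0.23  0.28  1.52  0.    1.34 -0.41] op 0.0009 F [-0.7  0.3 -1. ]
tx,ty,tz [ 0.152  2.085 -8.93 ] roll [35.078, 26.078, 17.078, 8.078, -0.922, -9.922, -18.922, -27.922, -36.922]
```

The fingers had not finished closing when it lifted; check the plug and retry.

```bash
python3 - <<'E'
from m import *
im,X,st=cloud('wrist');np.savez('w2.npz',im=im,X=X)
i=im.astype(int);r,g,b=i[...,0],i[...,1],i[...,2];z=X[...,2]
red=(r>90)&(g<.5*r)&(b<.5*r)&(abs(X[...,1]+.043)<.08)&(abs(X[...,0]-.5)<.08)
t=X[red];print(len(t),np.nanpercentile(t[:,2],[1,50,99]))
t=X[red&(z>.143)];print('top',len(t),np.median(t,0).round(4),rect(t))
delta(.5037,-.0405,.139,10)
E
```

```text
1319 [0.10974055 0.12127377 0.15261242]
top 531 [ 0.5036 -0.0394  0.1511] (array([503.7, -40.4]), array([15.9, 16. ]), 9.7)
t 4.2 tcp [ 0.5045 -0.0421  0.2451] jaw ang 10.08 down [ 0.002 -0.    -1.   ] q [-0.23  0.28  1.52  0.    1.34 -0.41] op 0.0006 F [ 0.3  0.6 -0.5]
tx,ty,tz [ 2.653 -0.017 -0.045] roll [36.008, 27.008, 18.008, 9.008, 0.008, -8.992, -17.992, -26.992, -35.992]
```

```bash
python3 -m crank '[{"fingers":0,"tx":0,"ty":0,"tz":-0.04,"roll":0},{"fingers":0,"tx":0,"ty":0,"tz":-0.04,"roll":0},{"fingers":0,"tx":0,"ty":0,"tz":-0.04,"roll":0},{"fingers":0,"tx":0.3,"ty":0,"tz":-0.04,"roll":0},{"fingers":0,"tx":1,"ty":0,"tz":-0.04,"roll":0},{"fingers":0,"tx":2,"ty":0,"tz":-0.04,"roll":0},{"fingers":0,"tx":2.65,"ty":0,"tz":-0.04,"roll":0},{"fingers":0,"tx":2.65,"ty":0,"tz":-0.04,"roll":0}]'
python3 -m crank '[{"fingers":-1,"tx":0,"ty":0,"tz":0,"roll":0},{"fingers":-1,"tx":0,"ty":0,"tz":0,"roll":0},{"fingers":-1,"tx":0,"ty":0,"tz":0,"roll":0},{"fingers":-1,"tx":0,"ty":0,"tz":0,"roll":0},{"fingers":-1,"tx":0,"ty":0,"tz":0,"roll":0},{"fingers":-1,"tx":0,"ty":0,"tz":0,"roll":0},{"fingers":-1,"tx":0,"ty":0,"tz":0,"roll":0},{"fingers":-1,"tx":0,"ty":0,"tz":0,"roll":0}]' 30
```

```text
time: 5.2
tool_pos: [0.5024, -0.0401, 0.1361]
tool_rot: [-1.99, 1.565, 2.898]
contact_force: [0.2, 0.8, 0.0]
opening: 0.0459
time: 6.2
tool_pos: [0.5041, -0.0405, 0.1384]
tool_rot: [3.09, 1.571, 1.695]
contact_force: [0.3, 0.1, 0.3]
opening: 0.0008
```

```bash
python3 - <<'E'
from m import *
im,X,st=cloud('wrist');save('w3',im);s,_,_=cloud('side');t,_,_=cloud('top')
save('w3',np.vstack([cv2.resize(im,(640,300)),np.hstack([cv2.resize(s[200:320,250:378],(320,300)),cv2.resize(t[190:290,270:377],(320,300))])]))
M=R.from_euler('xyz',st['tool_rot']).as_matrix();print(M.round(3),st['tool_pos'],st['opening'])
E
```

```text
[[-0.     0.985  0.175]
 [ 0.     0.175 -0.985]
 [-1.     0.    -0.   ]] [ 0.50405178 -0.04047202  0.1383792 ] 0.0008034055561180612
```

View pics/w3.png

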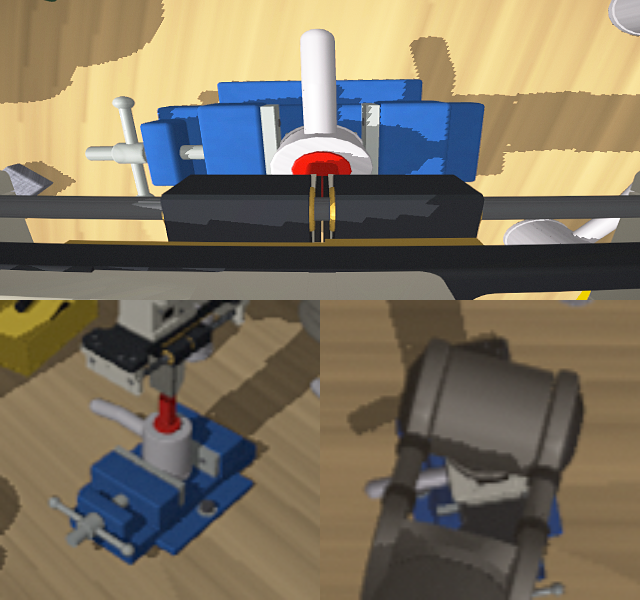

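```bash
python3 - <<'E'
from m import *
for n in ['side','wrist']:
    im,X,st=cloud(n)
    i=im.astype(int);r,g,b=i[...,0],i[...,1],i[...,2];z=X[...,2]
    near=np.hypot(X[...,0]-.5037,X[...,1]+.0405)<.045
    red=(r>40)&(g<.5*r)&(b<.5*r)&near
    p=X[red];print(n,'red',len(p),np.nanmin(p,0).round(4),np.nanmax(p,0).round(4))
    hi=near&~red&(z>.108)&(z<.2);p=X[hi]
    for a in np.arange(.108,.2,.008):
        q=p[(p[:,2]>=a)&(p[:,2]<a+.008)]
        if len(q): print(round(a,3),len(q),q.mean(0).round(4),np.ptp(q,0).round(3))
    if n=='wrist': save('w4',cv2.resize(im[240:420,240:400],(800,900))[:600])
E
```

```text
side red 109 [ 0.4887 -0.0604  0.1034] [ 0.5174 -0.0277  0.1511]
0.108 3 [ 0.5037 -0.0488  0.1093] [0.032 0.023 0.003]
0.124 3 [ 0.5109 -0.0499  0.1259] [0.003 0.004 0.004]
0.132 2 [ 0.5116 -0.0488  0.134 ] [0.001 0.001 0.003]
0.14 4 [ 0.5082 -0.0494  0.146 ] [0.007 0.007 0.006]
0.148 5 [ 0.5037 -0.0466  0.152 ] [0.013 0.016 0.004]
0.156 12 [ 0.5054 -0.0522  0.1593] [0.026 0.007 0.007]
0.164 29 [ 0.4991 -0.0497  0.1679] [0.034 0.02  0.007]
0.172 32 [ 0.4988 -0.0504  0.176 ] [0.034 0.021 0.008]
0.18 30 [ 0.4982 -0.0502  0.184 ] [0.039 0.019 0.007]
0.188 25 [ 0.4982 -0.052   0.1917] [0.039 0.013 0.008]
0.196 7 [ 0.491  -0.0524  0.1987] [0.016 0.018 0.002]
wrist red 1910 [ 0.4884 -0.0471  0.1065] [ 0.5195 -0.0249  0.1845]
0.108 24 [ 0.4946 -0.0377  0.1098] [0.032 0.021 0.004]
0.14 3 [ 0.4996 -0.0332  0.1441] [0.002 0.    0.003]
0.148 54 [ 0.5021 -0.0295  0.1546] [0.01  0.003 0.003]
0.156 139 [ 0.5021 -0.0295  0.1603] [0.008 0.003 0.008]
0.164 166 [ 0.5022 -0.0296  0.1679] [0.008 0.004 0.008]
0.172 136 [ 0.5022 -0.0299  0.1755] [0.008 0.003 0.008]
0.18 82 [ 0.5023 -0.0303  0.1827] [0.005 0.002 0.005]
0.196 397 [ 0.5044 -0.0428  0.1992] [0.006 0.014 0.003]
```

View pics/w4.png

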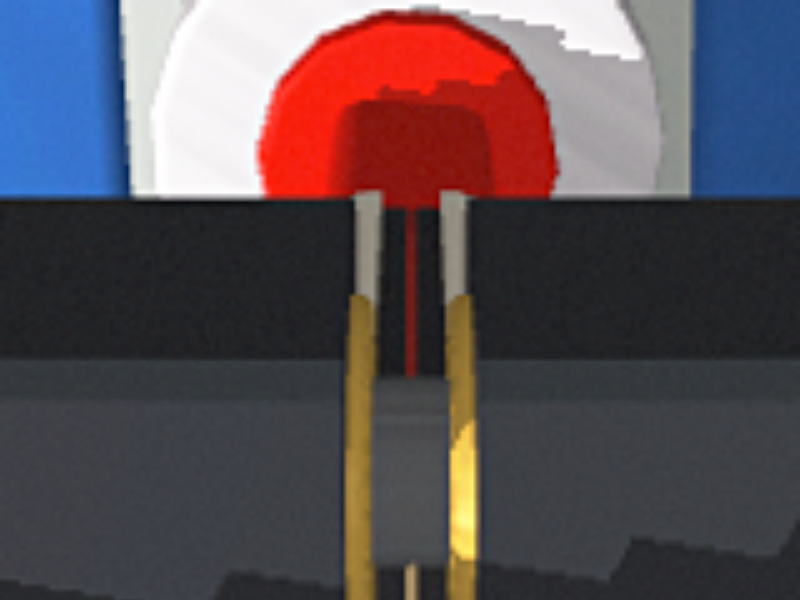

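The images show a disagreement with the text: the visible fingertips lie about 13 mm behind the reported TCP (side view too: tips at z≈0.152 with TCP 0.138), not 25 mm ahead. So the fingers shut above the plug. I take the observed tips: grasp point ≈ TCP − 32 mm. Open, go down 36 mm more, close.

```bash
python3 -m crank '[{"fingers":0,"tx":-0.2,"ty":0,"tz":0,"roll":0},{"fingers":0,"tx":-0.2,"ty":0,"tz":0,"roll":0},{"fingers":0,"tx":-0.2,"ty":0,"tz":0,"roll":0},{"fingers":0,"tx":-0.2,"ty":0,"tz":0,"roll":0},{"fingers":0,"tx":0,"ty":0,"tz":0,"roll":0},{"fingers":0,"tx":0.3,"ty":0,"tz":0,"roll":0},{"fingers":0,"tx":0.6,"ty":0,"tz":0,"roll":0},{"fingers":0,"tx":0.9,"ty":0,"tz":0,"roll":0}]'
python3 -m crank '[{"fingers":-1,"tx":0,"ty":0,"tz":0,"roll":0},{"fingers":-1,"tx":0,"ty":0,"tz":0,"roll":0},{"fingers":-1,"tx":0,"ty":0,"tz":0,"roll":0},{"fingers":-1,"tx":0,"ty":0,"tz":0,"roll":0},{"fingers":-1,"tx":0,"ty":0,"tz":0,"roll":0},{"fingers":-1,"tx":0,"ty":0,"tz":0,"roll":0},{"fingers":-1,"tx":0,"ty":0,"tz":0,"roll":0},{"fingers":-1,"tx":0,"ty":0,"tz":0,"roll":0}]' 30
```

```text
time: 7.45
tool_pos: [0.5038, -0.0404, 0.1012]
tool_rot: [-2.082, 1.57, 2.807]
contact_force: [1.1, -1.0, 0.5]
opening: 0.046
time: 8.45
tool_pos: [0.5041, -0.0406, 0.1028]
tool_rot: [0.961, 1.57, -0.434]
contact_force: [-3.3, -1.4, 4.8]
opening: 0.0161
```

```bash
python3 -m crank '[{"fingers":-1,"tx":-0.1,"ty":0,"tz":0,"roll":0},{"fingers":-1,"tx":-0.4,"ty":0,"tz":0,"roll":0},{"fingers":-1,"tx":-0.8,"ty":0,"tz":0,"roll":0},{"fingers":-1,"tx":-1.4,"ty":0,"tz":0,"roll":0},{"fingers":-1,"tx":-2.0,"ty":0,"tz":0,"roll":0},{"fingers":-1,"tx":-2.5,"ty":0,"tz":0,"roll":0},{"fingers":-1,"tx":-2.9,"ty":0,"tz":0,"roll":0},{"fingers":-1,"tx":-2.9,"ty":0,"tz":0,"roll":0}]'
python3 -c "
from h import *
delta(.525,.324,.2,19.3)"
```

```text
time: 9.45
tool_pos: [0.5048, -0.0405, 0.22]
tool_rot: [1.259, 1.568, -0.136]
contact_force: [0.3, 0.3, -1.5]
opening: 0.0155
t 9.45 tcp [ 0.5048 -0.0405  0.22  ] jaw ang 10.08 down [ 0.003 -0.    -1.   ] q [-0.23  0.3   1.56  0.    1.27 -0.41] op 0.0155 F [ 0.3  0.3 -1.5]
tx,ty,tz [ 0.497  2.091 -8.883] roll [35.078, 26.078, 17.078, 8.078, -0.922, -9.922, -18.922, -27.922, -36.922]
```

```bash
python3 -m crank '[{"fingers":-1,"tx":0,"ty":0.2,"tz":-0.8,"roll":0},{"fingers":-1,"tx":0,"ty":0.5,"tz":-2,"roll":-0.2},{"fingers":-1,"tx":0,"ty":0.8,"tz":-3.4,"roll":-0.4},{"fingers":-1,"tx":0.1,"ty":1.15,"tz":-4.8,"roll":-0.6},{"fingers":-1,"tx":0.2,"ty":1.5,"tz":-6.2,"roll":-0.8},{"fingers":-1,"tx":0.3,"ty":1.8,"tz":-7.6,"roll":-0.9},{"fingers":-1,"tx":0.4,"ty":2.1,"tz":-8.9,"roll":-0.9},{"fingers":-1,"tx":0.5,"ty":2.1,"tz":-8.9,"roll":-0.9}]'
python3 - <<'E'
from m import *
im,X,st=cloud('wrist');save('w5',im)
delta(.525,.324,.05,19.3)
i=im.astype(int);r,g,b=i[...,0],i[...,1],i[...,2];z=X[...,2]
q=X[(z>.045)&(z<.062)&(r>110)&(g>90)&(b<80)];print(rect(q))
E
```

```text
time: 10.45
tool_pos: [0.5233, 0.3282, 0.1967]
tool_rot: [-2.047, 1.569, 3.003]
contact_force: [-0.3, -1.0, 0.2]
opening: 0.0158
t 10.5 tcp [0.5233 0.326  0.1963] jaw ang 19.25 down [-0.003 -0.001 -1.   ] q [0.43 0.53 1.28 0.   1.34 0.1 ] op 0.0159 F [-0.8 -1.1 -1.3]
tx,ty,tz [3.657 0.034 0.061] roll [35.995, 26.995, 17.995, 8.995, -0.005, -9.005, -18.005, -27.005, -36.005]
(array([629.9, 366.2]), array([344.2, 128. ]), 13.3)
```

View pics/w5.png

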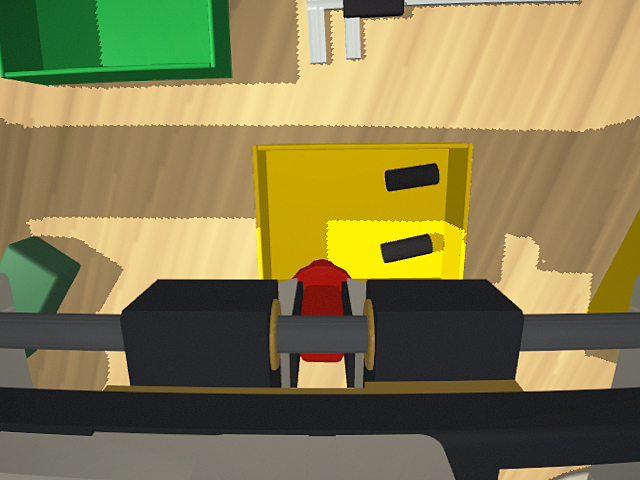

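The plug is in the jaws at (322,310); the yellow bin with the black plugs at (410,177), (407,248) lies underneath, and the caliper at (360,20) is well away.

```bash
python3 -m crank '[{"fingers":-1,"tx":0.4,"ty":0,"tz":0,"roll":0},{"fingers":-1,"tx":1.2,"ty":0,"tz":0,"roll":0},{"fingers":-1,"tx":2.2,"ty":0,"tz":0,"roll":0},{"fingers":-1,"tx":3,"ty":0,"tz":0,"roll":0},{"fingers":-1,"tx":3.5,"ty":0,"tz":0,"roll":0},{"fingers":-1,"tx":3.8,"ty":0,"tz":0,"roll":0},{"fingers":-1,"tx":3.85,"ty":0,"tz":0,"roll":0},{"fingers":-1,"tx":3.85,"ty":0,"tz":0,"roll":0}]'
python3 -m crank '[{"fingers":-0.3,"tx":0,"ty":0,"tz":0,"roll":0},{"fingers":-0.3,"tx":0,"ty":0,"tz":0,"roll":0},{"fingers":-0.3,"tx":0,"ty":0,"tz":0,"roll":0},{"fingers":-0.1,"tx":0,"ty":0,"tz":0,"roll":0},{"fingers":0,"tx":-0.6,"ty":0,"tz":0,"roll":0},{"fingers":0,"tx":-1.8,"ty":0,"tz":0,"roll":0},{"fingers":0,"tx":-3,"ty":0,"tz":0,"roll":0},{"fingers":0,"tx":-4,"ty":0,"tz":0,"roll":0}]'
python3 - <<'E'
from m import *
im,X,st=cloud('wrist');s,Xs,_=cloud('side')
save('w6',np.hstack([im[100:400,120:520],cv2.resize(s[170:245,215:315],(400,300))]))
i=im.astype(int);r,g,b=i[...,0],i[...,1],i[...,2]
p=X[(r>70)&(g<.5*r)&(b<.5*r)&(X[...,2]<.1)];print(len(p),np.nanmedian(p,0),np.nanmin(p,0),np.nanmax(p,0))
delta(.507,-.356,.22,-10)
E
```

```text
time: 11.5
tool_pos: [0.5249, 0.3246, 0.0451]
tool_rot: [1.69, 1.57, 0.451]
contact_force: [-0.5, -0.1, -0.5]
opening: 0.016
time: 12.5
tool_pos: [0.5246, 0.3248, 0.2066]
tool_rot: [1.71, 1.569, 0.472]
contact_force: [0.3, 1.0, -0.0]
opening: 0.0455
1080 [0.52456429 0.32888645 0.04701353] [0.51076583 0.31079173 0.03610417] [0.54179079 0.34033014 0.08227767]
t 12.6 tcp [0.5266 0.3258 0.21  ] jaw ang 19.09 down [ 0.009  0.004 -1.   ] q [0.43 0.51 1.26 0.   1.36 0.1 ] op 0.0461 F [-0.2  0.3  0.4]
tx,ty,tz [-0.327 -6.033 15.949] roll [38.909, 29.909, 20.909, 11.909, 2.909, -6.091, -15.091, -24.091, -33.091]
```

View pics/w6.png

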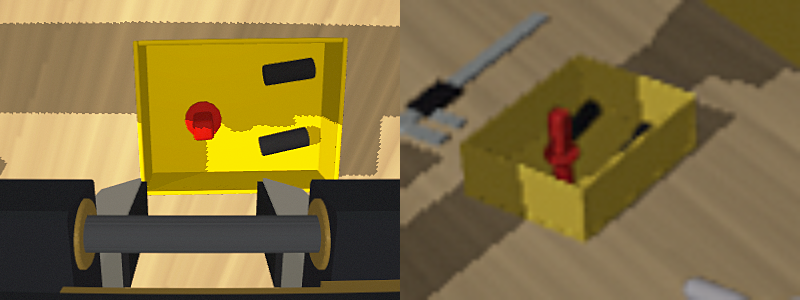

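The plug stands upright in the bin (red at (203,122)), top at 0.082, so the grip's centre is about 0.061, under 0.068. Now over to the gauge.

```bash
python3 -m crank '[{"fingers":0.4,"tx":-0.3,"ty":-0.3,"tz":0.8,"roll":0.1},{"fingers":0.4,"tx":-0.3,"ty":-0.7,"tz":2,"roll":0.3},{"fingers":0.4,"tx":-0.3,"ty":-1.2,"tz":3.3,"roll":0.6},{"fingers":0.4,"tx":-0.3,"ty":-1.7,"tz":4.6,"roll":0.9},{"fingers":0.4,"tx":-0.3,"ty":-2.2,"tz":5.9,"roll":1.2},{"fingers":0.4,"tx":-0.3,"ty":-2.7,"tz":7.2,"roll":1.5},{"fingers":0.4,"tx":-0.3,"ty":-3.2,"tz":8.5,"roll":1.8},{"fingers":0.4,"tx":-0.3,"ty":-3.7,"tz":9.8,"roll":2.1}]'
python3 -c "
from h import *
delta(.507,-.35,.22,-10)"
```

```text
time: 13.6
tool_pos: [0.5122, -0.0958, 0.2159]
tool_rot: [-2.151, 1.57, 2.526]
contact_force: [0.8, -1.1, 0.1]
opening: 0.0644
t 13.6 tcp [ 0.5122 -0.0958  0.2159] jaw ang -2.02 down [-0.001  0.    -1.   ] q [-0.33  0.33  1.53  0.    1.28 -0.3 ] op 0.0644 F [ 0.8 -1.1  0.1]
tx,ty,tz [-0.106  0.095  6.356] roll [36.798, 27.798, 18.798, 9.798, 0.798, -8.202, -17.202, -26.202, -35.202]
```

```bash
python3 -m crank '[{"fingers":0.4,"tx":-0.1,"ty":0,"tz":1.3,"roll":0.2},{"fingers":0.4,"tx":-0.1,"ty":0,"tz":2.6,"roll":0.4},{"fingers":0.4,"tx":-0.1,"ty":0.1,"tz":3.9,"roll":0.6},{"fingers":0.4,"tx":-0.1,"ty":0.1,"tz":5.1,"roll":0.8},{"fingers":0.4,"tx":-0.1,"ty":0.1,"tz":6,"roll":0.8},{"fingers":0.4,"tx":-0.1,"ty":0.1,"tz":6.4,"roll":0.8},{"fingers":0.4,"tx":-0.1,"ty":0.1,"tz":6.4,"roll":0.8},{"fingers":0.4,"tx":-0.1,"ty":0.1,"tz":6.4,"roll":0.8}]'
python3 - <<'E'
from m import *
im,X,st=cloud('wrist');save('w7',im);np.savez('w7.npz',im=im,X=X)
i=im.astype(int);r,g,b=i[...,0],i[...,1],i[...,2];x,y,z=X[...,0],X[...,1],X[...,2]
near=(abs(x-.507)<.07)&(abs(y+.355)<.07)
p=X[near&(z>.115)&(z<.185)];print('grip',len(p),np.percentile(p[:,2],[1,50,99]).round(4))
zt=np.percentile(p[:,2],97);t=p[abs(p[:,2]-zt)<.006];print('top',zt,rect(t),t.mean(0),t[:,2].std())
g=near&(z>.052)&(z<.06);p=X[g];print('foot',len(p),rect(p),np.median(p[:,2]))
g=near&(z>.068)&(z<.082);p=X[g];print('boss',len(p),np.median(p[:,2]),rect(p))
delta(.507,-.356,.12,-10)
E
```

```text
time: 14.6
tool_pos: [0.5084, -0.3486, 0.2203]
tool_rot: [-2.772, 1.57, 1.769]
contact_force: [-0.1, 0.4, 0.8]
opening: 0.0645
grip 1536 [0.1299 0.1688 0.1734]
top 0.17301513825196654 (array([ 509. , -353.8]), array([19.2, 19.6]), 78.0) [ 0.50915125 -0.3530556   0.17088785] 0.0018412440646566703
foot 3624 (array([ 507.9, -360.7]), array([ 63.7, 126.2]), 80.2) 0.05623810628028225
boss 690 0.0777522691960251 (array([ 510.7, -343.3]), array([30.2, 24.4]), 81.5)
t 14.65 tcp [ 0.5085 -0.3486  0.2205] jaw ang -9.84 down [ 0.     0.001 -1.   ] q [-0.73  0.51  1.24  0.    1.4  -0.55] op 0.0642 F [ 0.7  0.6 -0.6]
tx,ty,tz [ 2.513 -0.004  0.191] roll [36.016, 27.016, 18.016, 9.016, 0.016, -8.984, -17.984, -26.984, -35.984]
```

View pics/w7.png

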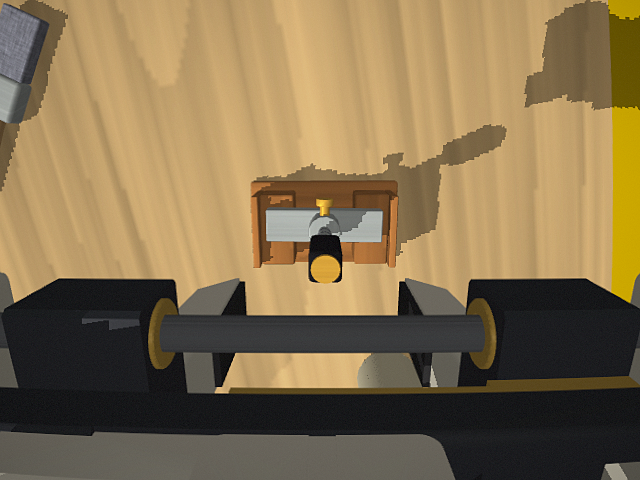

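The gauge sits in its rest at (325,225), black grip at (325,262). Grip-top 0.172 → rod depth about 0.012. All fits the text. Descend and grip.

```bash
python3 -m crank '[{"fingers":0.4,"tx":0.4,"ty":0.03,"tz":0.14,"roll":0},{"fingers":0.4,"tx":1.2,"ty":0.03,"tz":0.14,"roll":0},{"fingers":0.4,"tx":1.8,"ty":0.03,"tz":0.14,"roll":0},{"fingers":0.4,"tx":2.3,"ty":0.03,"tz":0.14,"roll":0},{"fingers":0.2,"tx":2.48,"ty":0.03,"tz":0.14,"roll":0},{"fingers":0,"tx":2.48,"ty":0.03,"tz":0.14,"roll":0},{"fingers":-0.2,"tx":2.48,"ty":0.03,"tz":0.14,"roll":0},{"fingers":-0.3,"tx":2.48,"ty":0.03,"tz":0.14,"roll":0}]' 40
python3 -m crank '[{"fingers":-1,"tx":0,"ty":0,"tz":0,"roll":0},{"fingers":-1,"tx":0,"ty":0,"tz":0,"roll":0},{"fingers":-1,"tx":0,"ty":0,"tz":0,"roll":0},{"fingers":-1,"tx":0,"ty":0,"tz":0,"roll":0},{"fingers":-1,"tx":0,"ty":0,"tz":0,"roll":0},{"fingers":-1,"tx":0,"ty":0,"tz":0,"roll":0},{"fingers":-1,"tx":-0.2,"ty":0,"tz":0,"roll":0},{"fingers":-1,"tx":-0.4,"ty":0,"tz":0,"roll":0}]'
```

```text
time: 15.65
tool_pos: [0.5087, -0.3561, 0.122]
tool_rot: [1.066, 1.569, -0.678]
contact_force: [0.4, 0.6, 0.5]
opening: 0.0335
time: 16.65
tool_pos: [0.5078, -0.3554, 0.1369]
tool_rot: [-2.111, 1.569, 2.429]
contact_force: [-0.6, -0.3, -3.7]
opening: 0.02
```

```bash
python3 -m crank '[{"fingers":-1,"tx":-0.3,"ty":0,"tz":0,"roll":0},{"fingers":-1,"tx":-0.8,"ty":0,"tz":0,"roll":0},{"fingers":-1,"tx":-1.3,"ty":0,"tz":0,"roll":0},{"fingers":-1,"tx":-1.8,"ty":0,"tz":0,"roll":0},{"fingers":-1,"tx":-2.2,"ty":0,"tz":0,"roll":0},{"fingers":-1,"tx":-2.5,"ty":0,"tz":0,"roll":0},{"fingers":-1,"tx":-2.7,"ty":0,"tz":0,"roll":0},{"fingers":-1,"tx":-2.7,"ty":0,"tz":0,"roll":0}]'
python3 -c "
from h import *
delta(.5037,-.0405,.245,-10)"
```

```text
time: 17.65
tool_pos: [0.5084, -0.3559, 0.2455]
tool_rot: [1.103, 1.57, -0.641]
contact_force: [-1.3, 0.1, -3.9]
opening: 0.0198
t 17.65 tcp [ 0.5084 -0.3559  0.2455] jaw ang -9.92 down [ 0. -0. -1.] q [-0.73  0.5   1.18  0.    1.46 -0.56] op 0.0198 F [-1.3  0.1 -3.9]
tx,ty,tz [ 0.01  -1.476 -7.747] roll [36.008, 27.008, 18.008, 9.008, 0.008, -8.992, -17.992, -26.992, -35.992]
```

```bash
python3 -m crank '[{"fingers":-1,"tx":0,"ty":-0.1,"tz":-0.6,"roll":0},{"fingers":-1,"tx":0,"ty":-0.3,"tz":-1.8,"roll":0},{"fingers":-1,"tx":0,"ty":-0.6,"tz":-3.1,"roll":0},{"fingers":-1,"tx":0,"ty":-0.8,"tz":-4.4,"roll":0},{"fingers":-1,"tx":0,"ty":-1.1,"tz":-5.7,"roll":0},{"fingers":-1,"tx":0,"ty":-1.3,"tz":-6.8,"roll":0},{"fingers":-1,"tx":0,"ty":-1.45,"tz":-7.5,"roll":0},{"fingers":-1,"tx":0,"ty":-1.48,"tz":-7.75,"roll":0}]'
python3 - <<'E'
from m import *
a,Xs,_=cloud('side');im,X,st=cloud('wrist');np.savez('w8.npz',im=im,X=X)
save('w8',np.hstack([im[130:430,120:520],cv2.resize(a[170:290,250:410],(400,300))]))
delta(.5037,-.0405,.245,-10)
for n,Y,I in [('wrist',X,im),('side',Xs,a)]:
    i=I.astype(int);sat=i.max(2)-i.min(2);x,y,z=Y[...,0],Y[...,1],Y[...,2]
    near=(np.hypot(x-.5037,y+.0405)<.06)&(sat<45)&(i.max(2)>70)
    for lo,hi in [(.14,.153),(.153,.162),(.162,.172),(.172,.182),(.182,.192),(.192,.205),(.205,.225)]:
        p=Y[near&(z>lo)&(z<hi)]
        if len(p)>5: print(n,lo,hi,len(p),rect(p),p[:,2].min().round(4),p[:,2].max().round(4))
E
```

```text
time: 18.65
tool_pos: [0.503, -0.0387, 0.2448]
tool_rot: [-1.787, 1.57, 2.755]
contact_force: [0.6, 0.1, -3.4]
opening: 0.0199
t 18.75 tcp [ 0.5034 -0.0398  0.2449] jaw ang -9.85 down [-0.  0. -1.] q [-0.23  0.28  1.52 -0.    1.34 -0.06] op 0.0196 F [ 0.1  0.4 -2.6]
tx,ty,tz [-0.002  0.012  0.017] roll [36.015, 27.015, 18.015, 9.015, 0.015, -8.985, -17.985, -26.985, -35.985]
wrist 0.162 0.172 216 (array([506.2, -23. ]), array([ 0.8, 97.7]), 80.0) 0.1665 0.1719
wrist 0.172 0.182 5789 (array([503.2, -36.3]), array([ 28.4, 100.4]), 79.6) 0.172 0.182
wrist 0.182 0.192 104 (array([494.8, -22.7]), array([26.2, 75. ]), 85.7) 0.182 0.1919
wrist 0.192 0.205 1126 (array([504.8, -27.6]), array([33.7, 25.2]), 81.4) 0.192 0.2049
wrist 0.205 0.225 203 (array([503.4, -34.6]), array([ 6. , 10.4]), 84.3) 0.2052 0.225
side 0.162 0.172 60 (array([497.1, -52.1]), array([24.6, 99.8]), 67.1) 0.1646 0.172
side 0.172 0.182 243 (array([503.1, -40.5]), array([ 32.5, 101. ]), 80.3) 0.1721 0.1819
side 0.182 0.192 26 (array([491.3, -34.4]), array([33.1, 39.7]), 69.6) 0.1821 0.1911
side 0.192 0.205 56 (array([505.3, -37.6]), array([33.7, 21.7]), 51.2) 0.1921 0.2033
side 0.205 0.225 18 (array([502.2, -42.2]), array([5.4, 7.9]), 81.6) 0.2066 0.2232
```

View pics/w8.png

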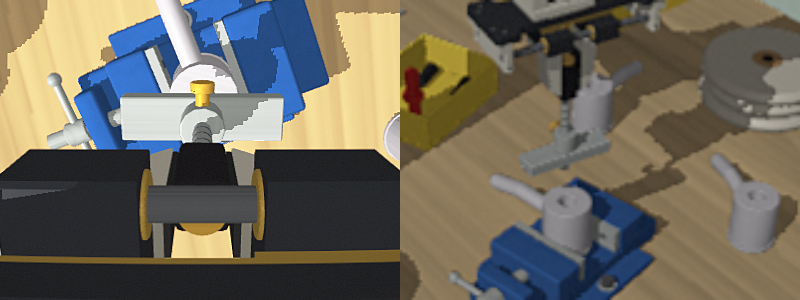

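```bash
python3 - <<'E'
from m import *
d=np.load('w8.npz');X=d['X'];i=d['im'].astype(int);sat=i.max(2)-i.min(2);z=X[...,2]
p=X[(np.hypot(X[...,0]-.5037,X[...,1]+.037)<.06)&(sat<45)&(i.max(2)>70)&(z>.173)&(z<.184)]
for _ in range(4):
    A=np.c_[p[:,:2]-[.503,-.037],np.ones(len(p))];c=np.linalg.lstsq(A,p[:,2],rcond=None)[0];e=p[:,2]-A@c;p=p[abs(e)<.0015]
print(c,len(p),rect(p))
f=X[(np.hypot(X[...,0]-.5037,X[...,1]+.0405)<.035)&(abs(z-.105)<.004)];print('face',len(f),f[:,2].mean(), cv2.minEnclosingCircle((f[:,:2]*1000).astype(np.float32)))
w=np.load('w1.npz');
E
```

```text
[-0.00052356 -0.00458014  0.18003255] 5211 (array([503.2, -36.3]), array([ 28., 100.]), 80.0)
face 1239 0.10538461663397705 ((504.5970458984375, -35.39980697631836), 26.968082427978516)
```

Side view confirms the gauge hangs level (tilt < 0.005 rad) above the bore; the foot's centre is at (0.5032, -0.0363), about 4 mm to +y of the bore. Correct this and descend until just above the face.

```bash
python3 -m crank '[{"fingers":-1,"tx":0,"ty":0.03,"tz":0.1,"roll":0},{"fingers":-1,"tx":0.2,"ty":0.03,"tz":0.1,"roll":0},{"fingers":-1,"tx":0.5,"ty":0.03,"tz":0.1,"roll":0},{"fingers":-1,"tx":0.7,"ty":0.03,"tz":0.1,"roll":0},{"fingers":-1,"tx":0.7,"ty":0.03,"tz":0.1,"roll":0},{"fingers":-1,"tx":0.7,"ty":0.03,"tz":0.1,"roll":0},{"fingers":-1,"tx":0.7,"ty":0.03,"tz":0.1,"roll":0},{"fingers":-1,"tx":0.7,"ty":0.03,"tz":0.1,"roll":0}]'
python3 - <<'E'
from m import *
for n in ['wrist','side']:
    im,X,st=cloud(n);i=im.astype(int);sat=i.max(2)-i.min(2);z=X[...,2]
    near=(np.hypot(X[...,0]-.5037,X[...,1]+.0405)<.06)&(sat<45)&(i.max(2)>70)
    zt=st['tool_pos'][2]-.065
    p=X[near&(abs(z-zt)<.003)];print(n,'foot',len(p),rect(p),np.median(p[:,2]))
    p=X[near&(abs(z-.105)<.003)];print('face',len(p),rect(p))
    p=X[near&(z<zt-.016)&(z>.108)];print('rod',len(p),p.mean(0) if len(p) else 0)
delta(.5037,-.0443,.19,-10)
E
```

```text
time: 19.75
tool_pos: [0.5041, -0.0444, 0.2175]
tool_rot: [1.647, 1.57, -0.097]
contact_force: [0.1, 0.4, -3.6]
opening: 0.0197
wrist foot 5543 (array([504.2, -42.6]), array([ 28.3, 100. ]), 79.9) 0.15262409412948097
face 1526 (array([506.5, -24.7]), array([22.7, 54.3]), 80.1)
rod 0 0
side foot 166 (array([504.7, -47.6]), array([ 32.6, 100.5]), 79.9) 0.15148994248669634
face 138 (array([503. , -47.5]), array([52.4, 48.2]), 1.0)
rod 5 [ 0.50495586 -0.04750209  0.12304802]
t 19.85 tcp [ 0.504  -0.0444  0.2174] jaw ang -9.92 down [ 0.  0. -1.] q [-0.24  0.3   1.57  0.    1.27 -0.07] op 0.0197 F [-0.1  0.  -3.6]
tx,ty,tz [ 0.685 -0.008 -0.001] roll [36.008, 27.008, 18.008, 9.008, 0.008, -8.992, -17.992, -26.992, -35.992]
```

```bash
python3 -m crank '[{"fingers":-1,"tx":0,"ty":0,"tz":-0.03,"roll":0},{"fingers":-1,"tx":0.15,"ty":0,"tz":-0.03,"roll":0},{"fingers":-1,"tx":0.3,"ty":0,"tz":-0.03,"roll":0},{"fingers":-1,"tx":0.45,"ty":0,"tz":-0.03,"roll":0},{"fingers":-1,"tx":0.6,"ty":0,"tz":-0.03,"roll":0},{"fingers":-1,"tx":0.7,"ty":0,"tz":-0.03,"roll":0},{"fingers":-1,"tx":0.7,"ty":0,"tz":-0.03,"roll":0},{"fingers":-1,"tx":0.7,"ty":0,"tz":-0.03,"roll":0}]'
python3 -m crank '[{"fingers":-1,"tx":0.05,"ty":0,"tz":0,"roll":0},{"fingers":-1,"tx":0.1,"ty":0,"tz":0,"roll":0},{"fingers":-1,"tx":0.15,"ty":0,"tz":0,"roll":0},{"fingers":-1,"tx":0.2,"ty":0,"tz":0,"roll":0},{"fingers":-1,"tx":0.25,"ty":0,"tz":0,"roll":0},{"fingers":-1,"tx":0.3,"ty":0,"tz":0,"roll":0},{"fingers":-1,"tx":0.35,"ty":0,"tz":0,"roll":0},{"fingers":-1,"tx":0.35,"ty":0,"tz":0,"roll":0}]'
python3 - <<'E'
from m import *
for n in ['wrist','side']:
    im,X,st=cloud(n);i=im.astype(int);sat=i.max(2)-i.min(2);z=X[...,2]
    near=(np.hypot(X[...,0]-.5037,X[...,1]+.0405)<.06)&(sat<45)&(i.max(2)>70)
    p=X[near&(abs(z-.119)<.004)];print(n,'foot',len(p),rect(p),np.median(p[:,2]))
delta(.5037,-.0443,.151,-10)
E
```

```text
time: 20.85
tool_pos: [0.5043, -0.0432, 0.1894]
tool_rot: [1.751, 1.57, 0.007]
contact_force: [-0.1, 0.4, -3.0]
opening: 0.0199
time: 21.85
tool_pos: [0.5042, -0.0432, 0.175]
tool_rot: [2.635, 1.571, 0.891]
contact_force: [0.1, -0.5, 1.8]
opening: 0.0199
wrist foot 6055 (array([504.3, -41.3]), array([ 28.3, 100. ]), 79.8) 0.11951033840123057
side foot 196 (array([503.6, -45.3]), array([ 31.2, 100.3]), 79.3) 0.11844700040170719
t 21.95 tcp [ 0.5042 -0.0432  0.175 ] jaw ang -9.92 down [-0.  0. -1.] q [-0.24  0.34  1.63  0.    1.17 -0.06] op 0.0199 F [-0.5 -0.6  0.8]
tx,ty,tz [ 0.599 -0.008  0.029] roll [36.008, 27.008, 18.008, 9.008, 0.008, -8.992, -17.992, -26.992, -35.992]
```

Foot flat on the face (top at 0.1195), the load changed from -3.5 to about +1.5 N: the rod is sliding. Continue gently; bottom expected near TCP z 0.151.

```bash
python3 -m crank '[{"fingers":-1,"tx":0.06,"ty":0,"tz":0,"roll":0},{"fingers":-1,"tx":0.12,"ty":0,"tz":0,"roll":0},{"fingers":-1,"tx":0.18,"ty":0,"tz":0,"roll":0},{"fingers":-1,"tx":0.24,"ty":0,"tz":0,"roll":0},{"fingers":-1,"tx":0.3,"ty":0,"tz":0,"roll":0},{"fingers":-1,"tx":0.36,"ty":0,"tz":0,"roll":0},{"fingers":-1,"tx":0.42,"ty":0,"tz":0,"roll":0},{"fingers":-1,"tx":0.45,"ty":0,"tz":0,"roll":0}]'
python3 -m crank '[{"fingers":-1,"tx":0.01,"ty":0,"tz":0,"roll":0},{"fingers":-1,"tx":0.02,"ty":0,"tz":0,"roll":0},{"fingers":-1,"tx":0.03,"ty":0,"tz":0,"roll":0},{"fingers":-1,"tx":0.04,"ty":0,"tz":0,"roll":0},{"fingers":-1,"tx":0.05,"ty":0,"tz":0,"roll":0},{"fingers":-1,"tx":0.06,"ty":0,"tz":0,"roll":0},{"fingers":-1,"tx":0.07,"ty":0,"tz":0,"roll":0},{"fingers":-1,"tx":0.08,"ty":0,"tz":0,"roll":0}]'
```

```text
time: 22.95
tool_pos: [0.5042, -0.0432, 0.1571]
tool_rot: [2.079, 1.571, 0.335]
contact_force: [-0.0, 1.2, 5.4]
opening: 0.0199
time: 23.95
tool_pos: [0.5043, -0.0432, 0.1547]
tool_rot: [1.613, 1.57, -0.13]
contact_force: [-2.7, 1.5, 12.3]
opening: 0.0198
```

```bash
python3 -m crank '[{"fingers":-1,"tx":0,"ty":0,"tz":0,"roll":0},{"fingers":-1,"tx":0,"ty":0,"tz":0,"roll":0},{"fingers":-1,"tx":0,"ty":0,"tz":0,"roll":0},{"fingers":-1,"tx":0,"ty":0,"tz":0,"roll":0},{"fingers":-1,"tx":0.01,"ty":0,"tz":0,"roll":0},{"fingers":-1,"tx":0.01,"ty":0,"tz":0,"roll":0},{"fingers":-1,"tx":0.01,"ty":0,"tz":0,"roll":0},{"fingers":-1,"tx":0.01,"ty":0,"tz":0,"roll":0}]'
python3 - <<'E'
from m import *
im,X,st=cloud('wrist');i=im.astype(int);sat=i.max(2)-i.min(2);z=X[...,2]
near=(np.hypot(X[...,0]-.5037,X[...,1]+.0405)<.06)&(sat<45)&(i.max(2)>70)
p=X[near&(abs(z-.119)<.005)];print('foot',len(p),rect(p),np.median(p[:,2]))
A=np.c_[p[:,:2]-[.504,-.041],np.ones(len(p))];print(np.linalg.lstsq(A,p[:,2],rcond=None)[0])
for _ in range(5):
    im,X,s=cloud('wrist');print(s['time'],s['contact_force'].round(1),s['tool_pos'].round(4))
E
```

```text
time: 24.95
tool_pos: [0.5043, -0.0433, 0.1547]
tool_rot: [1.553, 1.57, -0.191]
contact_force: [-2.0, 0.7, 11.8]
opening: 0.0196
foot 6215 (array([504.8, -39.9]), array([25.5, 99.8]), 79.8) 0.11949067350010495
[-0.0062519  -0.03514815  0.1194829 ]
25.0 [-1.8  1.6 12.5] [ 0.5043 -0.0433  0.1547]
25.05 [-2.4 -0.6 12.1] [ 0.5043 -0.0432  0.1547]
25.1 [-1.7 -0.4 12.7] [ 0.5043 -0.0432  0.1547]
25.15 [-1.4  1.2 12.8] [ 0.5043 -0.0432  0.1547]
25.2 [-2.1  1.1 12.6] [ 0.5043 -0.0432  0.1547]
```

```bash
python3 -m crank '[{"fingers":-1,"tx":0.01,"ty":0,"tz":0,"roll":0},{"fingers":-1,"tx":0.02,"ty":0,"tz":0,"roll":0},{"fingers":-1,"tx":0.03,"ty":0,"tz":0,"roll":0},{"fingers":-1,"tx":0.03,"ty":0,"tz":0,"roll":0},{"fingers":-1,"tx":0.03,"ty":0,"tz":0,"roll":0},{"fingers":-1,"tx":0.03,"ty":0,"tz":0,"roll":0},{"fingers":-1,"tx":0.03,"ty":0,"tz":0,"roll":0},{"fingers":-1,"tx":0.03,"ty":0,"tz":0,"roll":0}]'
python3 - <<'E'
from m import *
for n in ['wrist','side']:
    im,X,st=cloud(n);i=im.astype(int);r,g,b=i[...,0],i[...,1],i[...,2];sat=i.max(2)-i.min(2);z=X[...,2]
    near=(np.hypot(X[...,0]-.5037,X[...,1]+.0405)<.06)
    p=X[near&(sat<45)&(i.max(2)>70)&(abs(z-.119)<.004)]
    for _ in range(5):
        A=np.c_[p[:,:2]-[.504,-.041],np.ones(len(p))];c=np.linalg.lstsq(A,p[:,2],rcond=None)[0];p=p[abs(p[:,2]-A@c)<.0015]
    print(n,'foot',len(p),c.round(4),rect(p))
    p=X[near&(z>.17)&(z<.215)&(np.hypot(X[...,0]-.5037,X[...,1]+.0405)<.014)&(r>b+30)];print('cap',len(p),np.percentile(p,[2,50,98],axis=0).round(4).tolist() if len(p) else 0)
    save('v_'+n,im)
print(st['contact_force'],st['tool_pos'],st['torque'])
a=cv2.imread('pics/v_wrist.png')[130:430,120:520];b=cv2.resize(cv2.imread('pics/v_side.png')[200:290,260:380],(400,300))
cv2.imwrite('pics/w9.png',np.hstack([a,b]))
E
```

```text
time: 26.25
tool_pos: [0.5043, -0.0432, 0.1546]
tool_rot: [1.51, 1.569, -0.234]
contact_force: [-5.6, 1.1, 21.3]
opening: 0.0196
wrist foot 5719 [-0.0008 -0.0056  0.1195] (array([504.7, -40. ]), array([25.6, 99.7]), 79.9)
cap 420 [[0.4966, -0.0501, 0.2019], [0.5031, -0.0472, 0.2053], [0.5101, -0.0444, 0.2064]]
side foot 126 [ 0.0008 -0.0199  0.1181] (array([503.4, -45.4]), array([ 29.7, 101. ]), 77.0)
cap 13 [[0.5011, -0.0521, 0.2014], [0.5046, -0.0482, 0.2046], [0.5112, -0.0424, 0.2057]]
[-5.83800649  1.25344007 20.82858306] [ 0.50434277 -0.04325932  0.15458176] [ 0.26060791  1.3597312  -0.00258585]
```

View pics/w9.png

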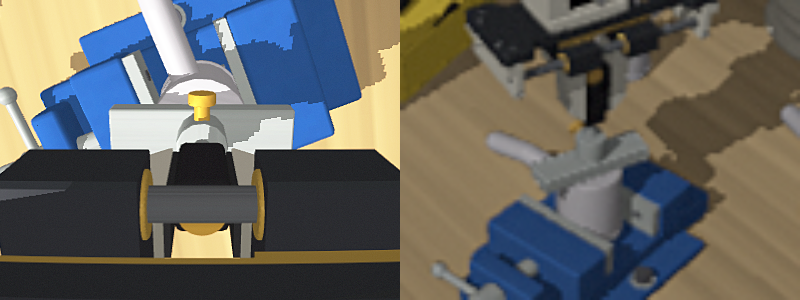

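The extra push gave 0.1 mm of motion and 9 N more: the rod is on the bottom (cap height gives a depth of about 45 mm, foot tilt < 0.01). Ease off to a light press, hold, then let go.

```bash
python3 -m crank '[{"fingers":-1,"tx":-0.01,"ty":0,"tz":0,"roll":0},{"fingers":-1,"tx":-0.02,"ty":0,"tz":0,"roll":0},{"fingers":-1,"tx":-0.03,"ty":0,"tz":0,"roll":0},{"fingers":-1,"tx":-0.03,"ty":0,"tz":0,"roll":0},{"fingers":-1,"tx":-0.03,"ty":0,"tz":0,"roll":0},{"fingers":-1,"tx":-0.03,"ty":0,"tz":0,"roll":0},{"fingers":-1,"tx":-0.03,"ty":0,"tz":0,"roll":0},{"fingers":-1,"tx":-0.03,"ty":0,"tz":0,"roll":0}]'
python3 -m crank '[{"fingers":-1,"tx":0,"ty":0,"tz":0,"roll":0},{"fingers":-1,"tx":0,"ty":0,"tz":0,"roll":0},{"fingers":-1,"tx":0,"ty":0,"tz":0,"roll":0},{"fingers":-1,"tx":0,"ty":0,"tz":0,"roll":0},{"fingers":-1,"tx":0,"ty":0,"tz":0,"roll":0},{"fingers":-1,"tx":0,"ty":0,"tz":0,"roll":0},{"fingers":-1,"tx":-0.01,"ty":0,"tz":0,"roll":0},{"fingers":-1,"tx":-0.01,"ty":0,"tz":0,"roll":0}]'
python3 -m crank '[{"fingers":0,"tx":0,"ty":0,"tz":0,"roll":0},{"fingers":0,"tx":0,"ty":0,"tz":0,"roll":0},{"fingers":0,"tx":0,"ty":0,"tz":0,"roll":0},{"fingers":0,"tx":0,"ty":0,"tz":0,"roll":0},{"fingers":0,"tx":0,"ty":0,"tz":0,"roll":0},{"fingers":0,"tx":0,"ty":0,"tz":0,"roll":0},{"fingers":0,"tx":0,"ty":0,"tz":0,"roll":0},{"fingers":0,"tx":0,"ty":0,"tz":0,"roll":0}]'
python3 -m crank '[{"fingers":0,"tx":-0.2,"ty":0,"tz":0,"roll":0},{"fingers":0,"tx":-0.6,"ty":0,"tz":0,"roll":0},{"fingers":0,"tx":-1,"ty":0,"tz":0,"roll":0},{"fingers":0,"tx":-1.5,"ty":0,"tz":0,"roll":0},{"fingers":0,"tx":-2,"ty":0,"tz":0,"roll":0},{"fingers":0,"tx":-2.5,"ty":0,"tz":0,"roll":0},{"fingers":0,"tx":-2.5,"ty":0,"tz":0,"roll":0},{"fingers":0,"tx":-2.5,"ty":0,"tz":0,"roll":0}]'
python3 - <<'E'
from m import *
for n in ['wrist','side']:
    im,X,st=cloud(n);i=im.astype(int);r,g,b=i[...,0],i[...,1],i[...,2];sat=i.max(2)-i.min(2);z=X[...,2]
    near=(np.hypot(X[...,0]-.5037,X[...,1]+.0405)<.06)
    p=X[near&(sat<45)&(i.max(2)>70)&(abs(z-.119)<.004)]
    for _ in range(5):
        A=np.c_[p[:,:2]-[.504,-.041],np.ones(len(p))];c=np.linalg.lstsq(A,p[:,2],rcond=None)[0];p=p[abs(p[:,2]-A@c)<.0015]
    print(n,'foot',len(p),c.round(4),rect(p))
    p=X[near&(z>.17)&(z<.215)&(np.hypot(X[...,0]-.5037,X[...,1]+.0405)<.018)&(r>b+30)];print('cap',len(p),np.percentile(p,[2,50,98],axis=0).round(4).tolist() if len(p) else 0)
    q=X[(r>70)&(g<.5*r)&(b<.5*r)&(abs(X[...,0]-.525)<.07)&(abs(X[...,1]-.325)<.07)];print('plug',len(q),np.nanmax(q,0) if len(q) else 0, np.nanmedian(q,0) if len(q) else 0)
    save('f_'+n,im)
a=cv2.imread('pics/f_wrist.png')[130:430,120:520];b=cv2.resize(cv2.imread('pics/f_side.png')[150:300,200:400],(400,300))
cv2.imwrite('pics/w10.png',np.hstack([a,b]))
delta(.5,0,.25)
E
```

```text
time: 27.35
tool_pos: [0.5043, -0.0433, 0.1546]
tool_rot: [1.519, 1.57, -0.225]
contact_force: [-2.4, 0.7, 11.6]
opening: 0.0198
time: 28.35
tool_pos: [0.5042, -0.0433, 0.1547]
tool_rot: [1.567, 1.57, -0.177]
contact_force: [-2.0, 0.5, 9.3]
opening: 0.0196
time: 29.35
tool_pos: [0.5042, -0.0432, 0.154]
tool_rot: [2.197, 1.571, 0.453]
contact_force: [0.2, -0.7, -0.0]
opening: 0.0455
time: 30.35
tool_pos: [0.5038, -0.0431, 0.2534]
tool_rot: [-1.729, 1.57, 2.81]
contact_force: [-0.6, -1.1, -0.3]
opening: 0.0461
wrist foot 3302 [0.0003 0.0004 0.1196] (array([504.3, -41.3]), array([28.2, 99.5]), 80.1)
cap 733 [[0.4965, -0.0495, 0.2016], [0.5044, -0.0414, 0.2055], [0.5124, -0.0335, 0.2067]]
plug 0 0 0
side foot 112 [0.0013 0.0065 0.1182] (array([503.5, -46.1]), array([ 30. , 100.5]), 78.1)
cap 30 [[0.4961, -0.0528, 0.1989], [0.5019, -0.0457, 0.2036], [0.5132, -0.0365, 0.2068]]
plug 98 [0.55063906 0.38582695 0.0811084 ] [0.52227884 0.31666206 0.04678565]
t 30.45 tcp [ 0.5037 -0.0431  0.2531] jaw ang -9.92 down [-0.002  0.    -1.   ] q [-0.24  0.28  1.5   0.    1.36 -0.06] op 0.046 F [-0.7 -0.5 -0.3]
tx,ty,tz [ 0.078 -0.276 -1.046] roll None
```

View pics/w10.png

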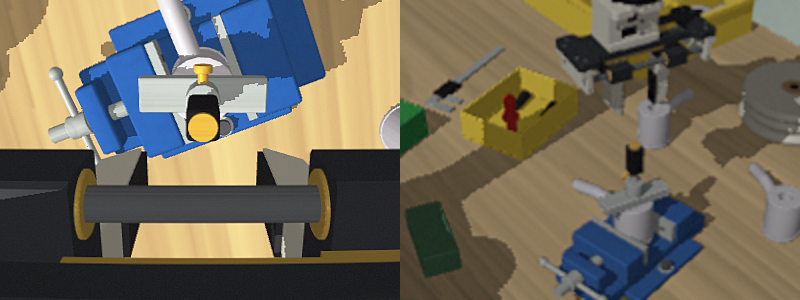

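The gauge stands free, level and still, its cap height unchanged (0.2055), and the gripper is clear above it. The plug stands in the bin. Hand in.

```bash
python3 -c "
from cell import hand_in; print(hand_in())"
```

```text
the job is handed in; nothing more can be done
None
```

I moved the red plug to the yellow bin and left the depth gauge standing on the casting with its rod on the bottom of the bore. I handed the job in at about 30.5 s of robot time; no verdict was given.

**Last checks:**
- **Plug:** it stands upright in the yellow bin. Its top is at 0.081 m, which puts the grip's centre at about 0.061 m, against the limit of 0.068 m.
- **Foot:** it is flat on the face. The wrist view gives a tilt under 0.001 rad, and the coarser side view about 0.007 rad. It sits about 1 mm from the bore axis.
- **Rod:** I judge it bottomed because an extra push of about 1 mm moved it only 0.1 mm and added about 9 N. I kept it pressed for over four seconds, with the wrist reading between 9 and 21 N. The cap on the grip was at the same height after I let go.
- **Gripper:** it is clear above the gauge, and the wrist force reads about zero.

**What failed or disagreed:**
- **Missed grasps:** the first two tries at the plug closed on nothing. In the first, the fingers were still closing when the arm lifted. In both, the fingertips were about 13 mm behind the reported tool point, not 25 mm ahead as the text says. I worked from the fingertips I could see after that.
- **Bottom height:** the rod bottomed 2 to 4 mm higher than I first predicted. If the grip's cap adds about 3 mm to its height, the depth comes out at about 45 mm; I did not measure that cap separately.
- **Side view:** it reads about 5 mm off the wrist camera along y. I used positions relative to the bore from the same camera.
- **Bystanders:** I did not measure the other castings, the oil bottle or the caliper at the end. The arm kept clear of them throughout.

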